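Pack the specimen courier case

ROBOT

A 6-joint arm with a two-finger parallel gripper is mounted at the origin on the work surface. World frame = base frame: x ahead of the robot, y to its left, z up, the work surface at z = 0. Lengths are in mm, angles in rad, forces in N, time in s.
With the tool pointing down it reaches from about 300 to 775 mm from the base axis. Payload 14.6 kg.
Tool frame: the origin (TCP) lies between the finger pads; the fingertips stand ahead of it and the grasp point (between the pads) lies 11 mm behind it (manip.finger_overhang is the z of the fingertips in the tool frame, in mm); z points along the fingers, y is the line along which they close (so a half turn about z gives the same grasp; the last joint's range is limited). The gripper opens to 94 mm and grips with 3 to 60 N. Pads are 16 mm wide; open, the fingers measure 119 mm over their backs; the gripper's body (75 mm by 177 mm) begins 78 mm behind the grasp point.
Start: joints at [1.141, 0.3, 1.521, -0, 1.321, -0.067], TCP at [195.188, 514.19, 213.446] pointing down, gripper open.
Joint ranges: [-3.03, 3.03], [-0.79, 2.21], [0.23, 2.52], [-1.04, 4.18], [0, 3.07], [-2.55, 2.55]. Speed limits (rad/s): [2.22, 2.22, 2.57, 3.14, 3.14, 3.14].

INTERFACE

Orientations are given as [roll, pitch, yaw] about the fixed x, y, z axes, in that order (R = Rz(yaw) Ry(pitch) Rx(roll)).
In Python, from cell import manip gives the robot as it stands.
- The arm moves only by the tool jog_arm, never from a script. Its argument "series" is a list of rows, each a list of 7 numbers: the shift along the world's x, y, z as a fraction of full scale, then the turn, a rotation vector about the world's x, y, z as a fraction of full scale, then the closure, from 0 (fully open) to 1 (shut). In form: [[dx, dy, dz, wx, wy, wz, fingers], ...]. A call has 1 to 8 rows; each row is the pose to reach, as a shift and turn from the pose commanded when the call began; what a row does not reach only later rows make up. Full scale, the value 1, is 120 mm for a shift and 90 degrees for a turn. A row lasts 1/12 s, in which the tool goes at most 41.7 mm and 7.16 degrees, less where a joint would pass 70% of its speed; a pose out of reach is approached as far as the arm can. A call with a number of a shift or a turn outside -1 to 1 is refused whole. A call with a gripper value outside its range is refused whole. The fingers move at their own pace and stop on an object; "grip_force" is the grip in N (left out, the last holds). Time passes only in rows, so rows that repeat a pose let the fingers close. It gives the time, the measured TCP pose, the force, the opening and the grip force at its end, in the units of the state.
- manip.read_state(): the state, without advancing time (a new reading comes with each control period).
- manip.camera(name): name is "scene" or "top" or "wrist"; returns a dict with "frame" (400x640x3 uint8, red, green, blue), "vfov" (degrees; the focal length in pixels is half the picture's height over the tangent of half this angle, whatever the lens; pixels are square), "cx", "cy" (the principal point, pixels), "R" (3x3) and "t" (3): a world point X has camera coordinates R X + t; the wrist camera has in their place "hand_eye" (4x4, takes a point from camera to tool coordinates, whose origin is the TCP and whose axes are the flange's). Camera axes: x right, y down, z forward; pixel columns grow to the right and rows downward; lengths in mm; the calibration is good to about 2 mm. A picture is of the moment at which its call begins: read the wrist's pose just before it. There is no depth.
- manip.sign_off(): hands the job in; it is judged then, once.
The state is a dict: "clock": time; "joints": joint angles; "qd": joint speeds; "effort": joint torques, N m; "eef_pos": TCP position; "eef_rot": TCP orientation; "wrist_force": force on the tool from outside, world axes, zero at the start; "moment": the same for the moment, N m; "finger_gap": finger opening in mm; "finger_force": force on a finger pad.
Only numpy, scipy, OpenCV 4.12 (cv2) and the standard library are available. Lean on these libraries where they do the work, as an engineer would, in place of code of your own. Each camera call takes 0.05 s, during which the arm holds its last target. There are 200 camera calls.

TASK

Pack the courier case for the afternoon run: stand the cool brick, the slide box and both specimen jars upright on the floor of the open case, fitted side by side so that all four go right down, and set the jars down rather than dropping them. Then close the lid completely, and leave everything else on the bench where it is.

Things in the scene. Friction and masses are not known exactly. Their poses are not given: they have to be found in the camera images.
- case: Grey plastic clamshell courier case, fixed to the bench, open. Lower shell: outside 134 x 202 mm, 70 mm high, walls and floor 4 mm: inside 126 mm along its x, 194 mm along its y, 66 mm deep. Origin: centre of its underside, z up. The lid's hinge runs along its long +x side (which faces about world +y); a dark carrying handle on its -x side.
- case_floor (a point): Centre of the inside floor of the lower shell (4 mm above the case's origin), axes as the case's.
- case_lid (a joint): Deep lid of the case, rad: 0 shut, 1.75 to 2.05 at the start, stop at 2.1. Hinge line along case y at x = +73 mm, z = 70 mm. Lid 146 mm from hinge to front, 214 mm long, 60 mm deep, wall 4 mm. Stiff hinge: it stays at any angle and must be pushed all the way, about 4 N at its front edge. Shut, its flat top is 130 mm above the bench; loads up to 120 mm high fit under it.
- lid_hinge (a point): Middle of the hinge line; turns with the lid.
- lid_edge (a point): Middle of the lid's outer front edge, where top panel and front wall meet: 146 mm from the hinge along the lid and 60 mm out (shut: 130 mm above the bench on the handle side; open: the upper edge of the lid's back). Turns with the lid.
- cool_brick: Hard-shell cool brick, off-white rounded slab with shallow ribs, standing on its long narrow edge: 176 mm long (its x), 30 mm thick (its y), 90 mm high, about 0.4 kg. Origin: centre of its underside.
- slide_box: Plain grey plastic box for microscope slides, standing: 80 mm long (its x), 36 mm thick (its y), 90 mm high, about 0.16 kg, paper label on top. Origin: centre of its underside.
- large_jar: Larger of the two off-white specimen jars with paper label band and ribbed screw cap: body 76 mm diameter to 74 mm height, sloped shoulder, cap 54 mm diameter from 86 to 114 mm height, about 0.34 kg. Origin: centre of its underside.
- small_jar: Smaller specimen jar of the same pattern: body 60 mm diameter to 74 mm height, cap 46 mm diameter from 86 to 114 mm height, about 0.22 kg. Origin: centre of its underside.
- tip_box: Bystander: closed pipette-tip box, 122 x 87 x 70 mm. Origin: centre of its underside.
- dropper: Bystander among the load: small white dropper bottle with dark tip, 26 mm diameter, 62 mm high. Origin: centre of its underside.
- timer: Bystander: flat white bench timer, 66 x 66 x 20 mm. Origin: centre of its underside.
- marker: Bystander: white marker pen with a dark cap lying on the bench, 133 mm long, 13 mm thick. Origin: its middle, on the bench.
- wash_bottle: Bystander: off-white wash bottle with a bent spout, 66 mm diameter, 190 mm high. Origin: centre of its underside.
There are look-alikes about, which are no part of the job. Of the things that look like the slide_box, take the one that is nearest to the robot's base at the start.

How it is judged (in metres and radians):
On the way, in this order (a step that is already met when the one before it is completed fails the run):
1. all four items stand upright on the floor of the case (x of cool_brick in the frame of case_floor between -0.063 and 0.063 m and y of cool_brick in the frame of case_floor between -0.097 and 0.097 m and z of each of cool_brick, slide_box, large_jar, small_jar in the frame of case_floor below 0.008 m and angle between each of cool_brick, slide_box, large_jar, small_jar's own z axis and vertical below 0.1 rad and linear speed of each of cool_brick, slide_box, large_jar, small_jar below 0.03 m/s and x of slide_box in the frame of case_floor between -0.063 and 0.063 m and y of slide_box in the frame of case_floor between -0.097 and 0.097 m and x of large_jar in the frame of case_floor between -0.063 and 0.063 m and y of large_jar in the frame of case_floor between -0.097 and 0.097 m and x of small_jar in the frame of case_floor between -0.063 and 0.063 m and y of small_jar in the frame of case_floor between -0.097 and 0.097 m), for 0.2 s.
2. the lid is shut over them (value of joint case_lid below 0.05 rad), for 0.2 s.
At the end, for the whole second after the job is handed in: Cool brick, slide box and both jars each stand inside the lower shell, upright within 0.1 rad, with their undersides less than 8 mm above its floor, at rest, and the lid is shut (within 0.05 rad) (all of step 1 and value of joint case_lid below 0.05 rad); the robot touches nothing.
It fails at once if the large jar is dropped: it moves faster than 0.7 m/s while no finger touches it (contact force between large_jar and the fingers below 0.05 N and linear speed of large_jar above 0.7 m/s).
It fails at once if the small jar is dropped: it moves faster than 0.7 m/s while no finger touches it (contact force between small_jar and the fingers below 0.05 N and linear speed of small_jar above 0.7 m/s).
It fails at once if a bystander is moved more than 30 mm or knocked over (distance of any of tip_box, dropper, timer, marker, wash_bottle from where it was at the start of the episode above 0.03 m or angle between any of tip_box, dropper, timer, marker, wash_bottle's own z axis and vertical above 0.5 rad).
It also fails if it takes over 72 s, if anything falls off the work surface, if the arm or the gripper's body presses on something with over 40 N, if the wrist force passes 120 N, or if a joint passes its speed limit or range.

## Working session

There is one attempt and no reset: what is moved stays moved. The work goes in short steps, Python scripts to look and compute and a tool call to move; the robot and the scene stay as the last step left them, time stands still between calls to the robot, and variables do not carry over. Pictures are saved under pics/ and viewed, at most 10 in all, crops included, and the job is handed in when it is done.

Besides the shell and the picture viewer there is one more tool, called by a JSON object that holds its "name" and its "arguments", one argument or row to a line. jog_arm: Moves the arm, as the interface text tells. Its arguments: {"type":"object","properties":{"series":{"type":"array"},"grip_force":{"type":"number"}},"required":["series"]}

```bash
ls; mkdir -p pics; cat > h.py <<'E'
import numpy as np, cv2
from cell import manip
def shot(n,name):
    c=manip.camera(n); cv2.imwrite(f'pics/{name}.png',c['frame'][:,:,::-1]); np.save(f'pics/{name}.npy',c,allow_pickle=True); return c
def load(name): return np.load(f'pics/{name}.npy',allow_pickle=True).item()
def ray(c,u,v):
    f=c['frame'].shape[0]/2/np.tan(np.radians(c['vfov'])/2)
    d=np.array([(u-c['cx'])/f,(v-c['cy'])/f,1.]); R=np.array(c['R']);t=np.array(c['t'])
    return -R.T@t, R.T@d
def plane(c,u,v,z):
    o,d=ray(c,u,v); return (o+d*(z-o[2])/d[2])[:2]
def proj(c,X):
    f=c['frame'].shape[0]/2/np.tan(np.radians(c['vfov'])/2)
    p=np.array(c['R'])@np.array(X,float)+np.array(c['t']); return p[:2]/p[2]*f+[c['cx'],c['cy']]
E
python3 - <<'E'
from h import *
for n in('top','scene'):
    c=shot(n,n+'0'); print(n,c['vfov'],-np.array(c['R']).T@c['t'],np.array(c['R']).round(2).tolist())
print(manip.read_state(), manip.finger_overhang)
E
```

```text
pics
top 43.189887786967006 [ 497.30424084 -142.50535398 1469.30838193] [[0.02, -1.0, -0.01], [-1.0, -0.01, -0.06], [0.06, 0.01, -1.0]]
scene 57.10052064262211 [1049.65322162 -119.04862193  912.69124112] [[-0.03, 1.0, -0.01], [0.87, 0.02, -0.49], [-0.49, -0.02, -0.87]]
{'clock': 0.1, 'joints': array([ 1.14140197e+00,  3.00433780e-01,  1.52151655e+00,  8.94102537e-06,
        1.32069045e+00, -6.65873180e-02]), 'qd': array([-0.00038496, -0.0003354 , -0.00169605,  0.00072895, -0.00071125,
       -0.00095378]), 'effort': array([ 2.35505831e-03, -5.32647586e+01, -3.53278363e+01,  7.10698287e-02,
        2.36054318e-02, -1.01024805e-04]), 'eef_pos': array([195.09545582, 513.99518642, 212.93409327]), 'eef_rot': array([-3.14054743e+00, -7.83813828e-05,  2.77878336e+00]), 'wrist_force': array([-0.01628974,  0.11810423,  0.33657425]), 'moment': array([-0.00777092, -0.035252  ,  0.0162254 ]), 'finger_force': 0.0, 'finger_gap': 94.30148078554589} 8.0
```

View pics/top0.png

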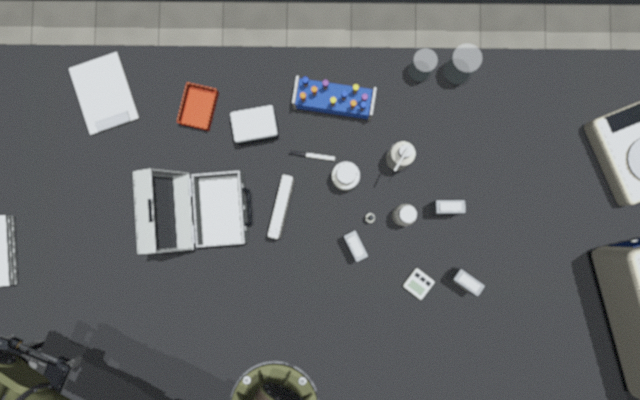

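View pics/scene0.png

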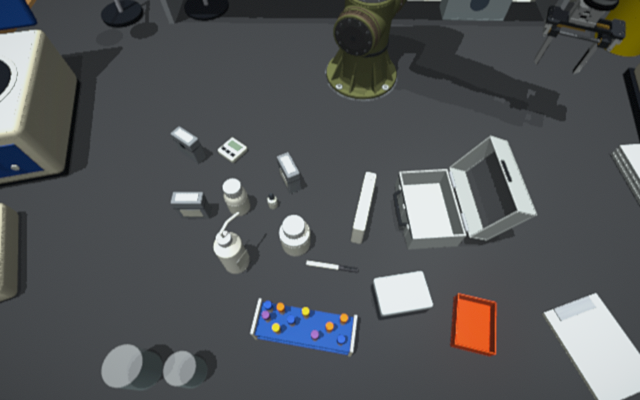

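The top view shows the case shell at (218,210) with the lid to its left and the brick at (281,207). The large jar is at (346,176), the small jar at (405,215), the dropper at (370,217), the wash bottle at (402,155), the timer at (419,284) and the marker at (313,156).

Slide-box candidates are (356,247), (450,207) and (468,282). The base is near (275,395), so (356,247) is nearest. Next I'll measure these and check the choice in one crop.

```bash
python3 - <<'E'
from h import *
c=load('top0'); im=c['frame']; g=cv2.cvtColor(im,cv2.COLOR_RGB2GRAY)
cv2.imwrite('pics/crop1.png',cv2.resize(im[140:305,120:500][:,:,::-1],None,fx=2.1,fy=2.1,interpolation=cv2.INTER_CUBIC))
m=(g>130).astype(np.uint8)
cs,_=cv2.findContours(m,cv2.RETR_EXTERNAL,cv2.CHAIN_APPROX_NONE)
for k in cs:
    a=cv2.contourArea(k)
    if a<25: continue
    (u,v),(w,h),an=cv2.minAreaRect(k)
    if not(100<u<500 and 130<v<310): continue
    P={z:plane(c,u,v,z) for z in(0,90,114)}
    bp=np.array([plane(c,*q,90) for q in cv2.boxPoints(((u,v),(w,h),an))])
    e=bp[1:]-bp[:-1]; L=np.linalg.norm(e,axis=1); i=L.argmax()
    print((round(u),round(v)),a,'z0',P[0].round(),'z90',P[90].round(1),'z114',P[114].round(1),'L@90',L[:2].round(1),'ang',round(float(np.degrees(np.arctan2(e[i][1],e[i][0]))),1))
E
```

```text
(469, 282) 382.5 z0 [ 363. -555.] z90 [ 371.4 -529.3] z114 [ 373.6 -522.6] L@90 [37.4 81.1] ang -124.6
(419, 283) 562.0 z0 [ 357. -410.] z90 [ 365.9 -393.8] z114 [ 368.1 -389.4] L@90 [66.1 66.4] ang -126.1
(356, 246) 374.0 z0 [ 463. -228.] z90 [ 465.1 -222.4] z114 [ 465.6 -221. ] L@90 [37.8 79.9] ang -152.8
(370, 217) 67.5 z0 [ 547. -269.] z90 [ 543.7 -260.8] z114 [ 542.9 -258.8] L@90 [21.8 27.3] ang -179.5
(408, 214) 285.5 z0 [ 558. -377.] z90 [ 554.7 -362.8] z114 [ 553.7 -359. ] L@90 [51.7 51.8] ang -179.8
(450, 206) 351.0 z0 [ 581. -502.] z90 [ 575.5 -479.6] z114 [ 574.1 -473.7] L@90 [78.8 35.5] ang -89.2
(280, 206) 755.0 z0 [574.  -7.] z90 [569.7 -15.1] z114 [568.5 -17.3] L@90 [178.7  36.1] ang -12.9
(189, 209) 6472.0 z0 [564. 260.] z90 [559.7 235.2] z114 [558.6 228.6] L@90 [305.  235.3] ang -86.0
(346, 175) 628.5 z0 [ 668. -197.] z90 [ 657.9 -194. ] z114 [ 655.1 -193.1] L@90 [76.9 77.1] ang -179.4
(320, 156) 131.5 z0 [ 723. -121.] z90 [ 709.2 -121.9] z114 [ 705.6 -122.3] L@90 [15.3 83.3] ang -97.4
(403, 154) 500.0 z0 [ 731. -364.] z90 [ 716.9 -350.3] z114 [ 713.1 -346.7] L@90 [68.7 78.5] ang -170.4
```

View pics/crop1.png

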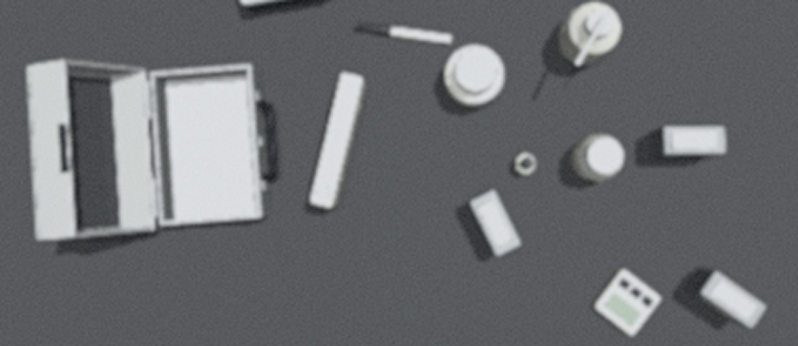

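The crop confirms the nearest grey labelled box at crop (495,222), which is pixel (356,246) and world (465,-222). It measures 80x37, as described. The jar caps are at crop (476,71) and (605,156), and the shell rim corners are at (148,72), (252,65), (262,217) and (158,228).

```bash
python3 - <<'E'
from h import *
c=load('top0'); s=load('scene0'); f=lambda u,v:(120+u/2.1,140+v/2.1)
q=np.array([plane(c,*f(*p),70) for p in[(148,72),(252,65),(262,217),(158,228)]]); print(q.round(1),q.mean(0).round(1))
for i in range(4): e=q[(i+1)%4]-q[i]; print(np.linalg.norm(e).round(1),np.degrees(np.arctan2(e[1],e[0])).round(1))
# inner floor/rim brightness in scene: project predictions
g=cv2.cvtColor(c['frame'],cv2.COLOR_RGB2GRAY).astype(int)
def caps(cc,u0,v0,r,th):
    gg=cv2.GaussianBlur(cv2.cvtColor(cc['frame'],cv2.COLOR_RGB2GRAY),(3,3),0)[v0-r:v0+r,u0-r:u0+r]
    m=(gg>th).astype(np.uint8); n,l,st,ce=cv2.connectedComponentsWithStats(m); i=1+st[1:,4].argmax()
    return ce[i]+[u0-r,v0-r],st[i]
for nm,u,v in(('L',346,175),('S',406,215)):
    for th in(195,210,220):
        try:
            p,st=caps(c,u,v,18,th); print(nm,th,p.round(1),st[2:],plane(c,*p,114).round(1),plane(c,*p,80).round(1))
        except Exception as ex: print(nm,th,ex)
for X in [(655,-193,114),(554,-359,114),(465,-222,90),(570,-13,90),*[(*a,70) for a in q]]: print(X[:2],proj(s,X).round(1))
# lid corner rays: outer edge of lid back (front-edge line) crop (27,66),(37,240); top other rim (66,60),(76,236)
for p in [(27,66),(37,240),(68,62),(76,238)]: print(p,[plane(c,*f(*p),z).round(0) for z in(189,208)])
E
cd pics; python3 -c "
import cv2;i=cv2.imread('scene0.png');cv2.imwrite('crop2.png',cv2.resize(i[120:280,160:540],None,fx=2.1,fy=2.1,interpolation=2))"
```

```text
[[656.4 239.4]
 [667.6 101. ]
 [466.4  82.9]
 [449.9 219.9]] [560.1 160.8]
138.8 -85.4
202.0 -174.9
138.0 96.9
207.4 5.4
L 195 [346.9 173.5] [ 26  26 449] [ 659.1 -195.4] [ 663.2 -196.7]
L 210 [347.2 172.9] [ 23  25 353] [ 660.9 -196.4] [ 665.  -197.8]
L 220 [346.8 172.3] [ 17  17 179] [ 662.4 -195.3] [ 666.5 -196.6]
S 195 [408.  213.6] [ 15  16 202] [ 553.4 -360.2] [ 554.8 -365.6]
S 210 [407.8 213.8] [ 15  15 170] [ 553.  -359.8] [ 554.4 -365.2]
S 220 [407.8 213.8] [ 12  13 114] [ 552.8 -359.7] [ 554.2 -365.2]
(655, -193) [293.8 223.4]
(554, -359) [231.6 186.6]
(465, -222) [288.  164.8]
(570, -13) [365.9 199.7]
(np.float64(656.3585316221877), np.float64(239.3527647777825)) [467.4 235.7]
(np.float64(667.5794205602824), np.float64(100.97043868632775)) [412.2 238.5]
(np.float64(466.4133738906706), np.float64(82.89227101150658)) [398.5 171.6]
(np.float64(449.8535564867322), np.float64(219.93897396503303)) [447.5 167.7]
(27, 66) [array([648., 355.]), array([646., 348.])]
(37, 240) [array([437., 335.]), array([438., 328.])]
(68, 62) [array([654., 305.]), array([651., 298.])]
(76, 238) [array([440., 288.]), array([441., 282.])]
```

View pics/crop2.png

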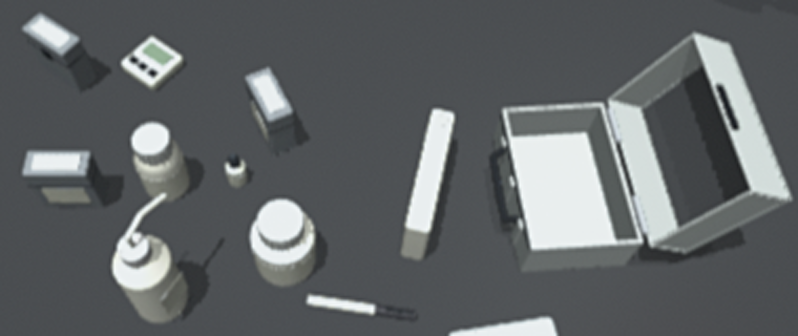

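Scene crop 2 agrees with the top view. The large cap top is at crop (280,219), the small one at (152,138), the box top at (268,92), and the shell corners land on the predicted pixels. That gives:
- **Case:** centre (560,161), yaw 95.1°
- **Brick:** (572,-15)
- **Slide box:** (465,-222)
- **Large jar:** (657,-194)
- **Small jar:** (554,-359)

Now I'll start moving.

{"name": "jog_arm", "arguments": {
  "series": [
    [0.5,-1,0.4,0,0,0.088,0],
    [0.5,-1,0.4,0,0,0.088,0],
    [0.5,-1,0.4,0,0,0.088,0],
    [0.5,-1,0.4,0,0,0.088,0],
    [0.5,-1,0.4,0,0,0.088,0]
  ],
  "grip_force": 40
}}

```text
clock: 0.52
eef_pos: [256.6, 392.2, 263.1]
eef_rot: [3.14, 0.001, 2.914]
wrist_force: [0.3, 1.3, -0.4]
finger_gap: 94.0
finger_force: 0.0
```

{"name": "jog_arm", "arguments": {
  "series": [
    [0.67,-1,0,0,0,0,0],
    [0.67,-1,0,0,0,0,0],
    [0.67,-1,0,0,0,0,0],
    [0.67,-1,0,0,0,0,0],
    [0.67,-1,0,0,0,0,0]
  ]
}}

```text
clock: 0.93
eef_pos: [337.0, 272.2, 261.0]
eef_rot: [-3.141, -0.0, 2.914]
wrist_force: [0.1, -0.4, -0.5]
finger_gap: 94.1
finger_force: 0.0
```

{"name": "jog_arm", "arguments": {
  "series": [
    [0.67,-1,0,0,0,0,0],
    [0.67,-1,0,0,0,0,0],
    [0.67,-1,0,0,0,0,0],
    [0.67,-1,0,0,0,0,0],
    [0.67,-1,0,0,0,0,0]
  ]
}}

```text
clock: 1.35
eef_pos: [417.3, 152.5, 260.8]
eef_rot: [-3.141, -0.001, 2.914]
wrist_force: [-1.0, -0.0, -0.4]
finger_gap: 94.0
finger_force: 0.0
```

{"name": "jog_arm", "arguments": {
  "series": [
    [0.67,-1,0,0,0,0,0],
    [0.67,-1,0,0,0,0,0],
    [0.67,-1,0,0,0,0,0],
    [0.67,-1,0,0,0,0,0],
    [0.67,-1,0,0,0,0,0]
  ]
}}

```text
clock: 1.77
eef_pos: [497.7, 32.8, 260.4]
eef_rot: [-3.141, -0.001, 2.915]
wrist_force: [-0.3, -0.0, -0.4]
finger_gap: 93.9
finger_force: 0.0
```

{"name": "jog_arm", "arguments": {
  "series": [
    [0.62,-0.4,-1,0,0,0,0],
    [0.62,-0.4,-1,0,0,0,0],
    [0.62,-0.4,-1,0,0,0,0],
    [0.62,-0.4,-1,0,0,0,0],
    [0.62,-0.4,-1,0,0,0,0],
    [0.62,-0.4,-1,0,0,0,0],
    [0.62,-0.4,-1,0,0,0,0]
  ]
}}

```text
clock: 2.35
eef_pos: [570.7, -12.2, 142.8]
eef_rot: [3.141, 0.001, 2.918]
wrist_force: [-0.1, 0.1, 1.3]
finger_gap: 94.1
finger_force: 0.0
```

```bash
python3 - <<'E'
from h import *
from scipy.spatial.transform import Rotation as Ro
s=manip.read_state(); c=manip.camera('wrist'); im=c['frame']
cv2.imwrite('pics/w1.png',im[:,:,::-1]); H=np.array(c['hand_eye']); print(c['vfov'],H.round(2).tolist(),s['eef_pos'])
T=np.eye(4);T[:3,:3]=Ro.from_euler('xyz',s['eef_rot']).as_matrix();T[:3,3]=s['eef_pos']
M=np.linalg.inv(T@H); c['R']=M[:3,:3];c['t']=M[:3,3]; np.save('pics/w1.npy',c,allow_pickle=True)
E
```

```text
63.312076870700146 [[0.0, -0.96, -0.27, 79.04], [1.0, 0.0, -0.0, 0.12], [0.0, -0.27, 0.96, -171.02], [0.0, 0.0, 0.0, 1.0]] [570.74246548 -12.2443207  142.82235024]
```

View pics/w1.png

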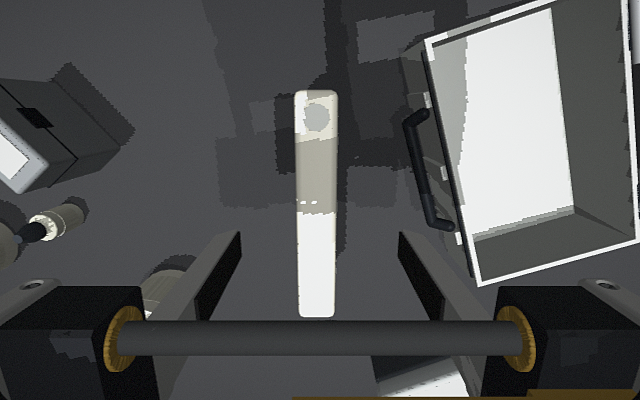

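The wrist view shows the brick upright and centred between the fingers, spanning rows 90–318 at column 316. The shell rim's handle-side corners are at (426,42) and (478,286).

```bash
python3 - <<'E'
from h import *
c=load('w1')
for p in [(316,92),(316,317),(296,280),(335,280)]: print(p,plane(c,*p,90).round(1))
a,b,d=[plane(c,*p,70) for p in[(425,41),(478,286),(639,240)]]
print('rim',a,b,d); e=b-a; print(np.linalg.norm(e),np.degrees(np.arctan2(*(a-b)[::-1])), np.degrees(np.arctan2(*(d-b)[::-1])))
m=(a+b)/2; n=np.array([-e[1],e[0]])/np.linalg.norm(e); n*=np.sign(n[1]); print('centre',m+67*n)
E
```

```text
(316, 92) [485.3   5. ]
(316, 317) [652.8 -33.3]
(296, 280) [616.9 -41. ]
(335, 280) [623.5 -11.6]
rim [468.62809679  85.44219491] [667.48724528 104.00394605] [653.94667286 235.24730735]
199.72355781088294 -174.66739440233343 95.8904496147477
centre [561.83087766 161.43309255]
```

{"name": "jog_arm", "arguments": {
  "series": [
    [0,0,-0.54,0,0,0,0],
    [0,0,-0.54,0,0,0,0],
    [0,0,-0.54,0,0,0,0],
    [0,0,-0.54,0,0,0,1],
    [0,0,-0.54,0,0,0,1],
    [0,0,-0.54,0,0,0,1],
    [0,0,-0.54,0,0,0,1],
    [0,0,-0.54,0,0,0,1]
  ]
}}

```text
clock: 3.07
eef_pos: [571.3, -13.8, 77.8]
eef_rot: [3.141, 0.002, 2.917]
wrist_force: [0.2, -0.2, -0.6]
finger_gap: 64.4
finger_force: 0.0
```

{"name": "jog_arm", "arguments": {
  "series": [
    [0,0,0,0,0,0,1],
    [0,0,0,0,0,0,1],
    [0,0,0,0,0,0,1],
    [0,0,0,0,0,0,1],
    [0,0,0,0,0,0,1],
    [0,0,0,0,0,0,1],
    [0,0,0,0,0,0,1],
    [0,0,0,0,0,0,1]
  ]
}}

```text
clock: 3.73
eef_pos: [570.8, -13.8, 76.6]
eef_rot: [-3.142, -0.0, 2.917]
wrist_force: [-0.4, -1.1, -0.7]
finger_gap: 29.6
finger_force: 40.0
```

{"name": "jog_arm", "arguments": {
  "series": [
    [0,0,0.2,0,0,0,1],
    [0,0,0.5,0,0,0,1],
    [0,0,0.9,0,0,0,1],
    [0,0,0.9,0,0,0.1,1],
    [0,0,0.9,0,0,0.2,1],
    [0,0,0.9,0,0,0.2,1]
  ]
}}

```text
clock: 4.23
eef_pos: [570.7, -13.8, 185.0]
eef_rot: [-3.142, 0.0, -3.045]
wrist_force: [-0.6, 0.8, -5.0]
finger_gap: 29.7
finger_force: 40.0
```

{"name": "jog_arm", "arguments": {
  "series": [
    [-0.05,1,0,0,0,0,1],
    [-0.05,1,0,0,0,0,1],
    [-0.05,1,0,0,0,0,1],
    [-0.05,1,0,0,0,0,1],
    [-0.05,1,0,0,0,0,1]
  ]
}}

```text
clock: 4.65
eef_pos: [564.2, 107.8, 184.0]
eef_rot: [-3.142, -0.001, -3.049]
wrist_force: [-0.2, -1.2, -4.5]
finger_gap: 29.7
finger_force: 40.0
```

{"name": "jog_arm", "arguments": {
  "series": [
    [0,0.1,-0.1,0,0,0,1],
    [0,0.1,-0.25,0,0,0,1],
    [0,0.1,-0.25,0,0,0,1]
  ]
}}

```text
clock: 4.9
eef_pos: [563.3, 117.7, 150.6]
eef_rot: [-3.141, -0.006, -3.053]
wrist_force: [-1.7, 0.0, -5.0]
finger_gap: 29.9
finger_force: 40.0
```

```bash
cat >> h.py <<'E'
from scipy.spatial.transform import Rotation as Ro
def wrist(name):
    s=manip.read_state(); c=manip.camera('wrist'); cv2.imwrite(f'pics/{name}.png',c['frame'][:,:,::-1])
    T=np.eye(4);T[:3,:3]=Ro.from_euler('xyz',s['eef_rot']).as_matrix();T[:3,3]=s['eef_pos']
    M=np.linalg.inv(T@np.array(c['hand_eye'])); c['R']=M[:3,:3];c['t']=M[:3,3]; np.save(f'pics/{name}.npy',c,allow_pickle=True); return c
E
python3 -c "
from h import *
wrist('w2');print(manip.read_state()['eef_pos'])"
```

```text
[563.83204688 117.5683711  152.45147049]
```

View pics/w2.png

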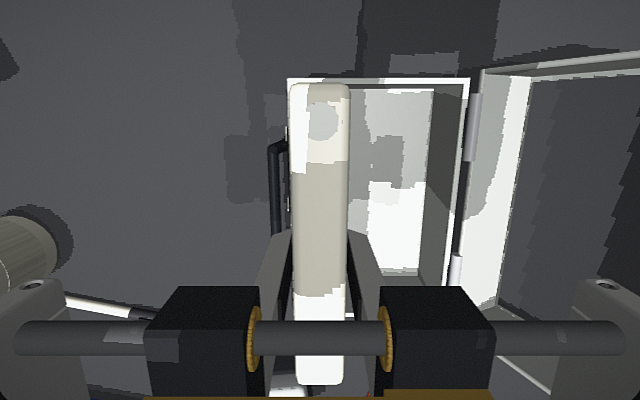

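The wrist view shows the brick above the handle side of the shell and parallel to it. The near rim corners are at (288,79) and (469,79).

```bash
python3 - <<'E'
from h import *
c=load('w2'); a,b=plane(c,288,79,70),plane(c,469,79,70)
e=b-a;L=np.linalg.norm(e);ex=e/L;ey=np.array([-ex[1],ex[0]]);print(a,b,L,np.degrees(np.arctan2(e[1],e[0])),'centre',(a+b)/2-101*ey)
for C in[(a+b)/2-101*ey,np.array([561,161.])]:
    d=np.array([564,118])-C; print(d@ex,d@ey)
E
```

```text
[467.92457692  85.95646631] [456.06135397 217.92198139] 132.49767254901678 95.13687559116677 centre [562.58731376 160.98229227]
-42.93614552965405 2.4414213728266474
-43.09590280136245 0.8620682893600176
```

{"name": "jog_arm", "arguments": {
  "series": [
    [0,0,-0.3,0,0,0,1],
    [0,0,-0.45,0,0,0,1],
    [0,0,-0.52,0,0,0,1],
    [0,0,-0.56,0,0,0,1],
    [0,0,-0.58,0,0,0,1],
    [0,0,-0.58,0,0,0,1],
    [0,0,-0.58,0,0,0,1]
  ]
}}

```text
clock: 5.53
eef_pos: [565.4, 118.2, 86.3]
eef_rot: [3.141, 0.002, -3.052]
wrist_force: [0.5, -0.1, -4.9]
finger_gap: 30.0
finger_force: 40.0
```

{"name": "jog_arm", "arguments": {
  "series": [
    [0,0,-0.02,0,0,0,1],
    [0,0,-0.04,0,0,0,1],
    [0,0,-0.045,0,0,0,1],
    [0,0,-0.045,0,0,0,1]
  ]
}}

```text
clock: 5.87
eef_pos: [565.2, 118.1, 80.5]
eef_rot: [-3.141, 0.001, -3.052]
wrist_force: [-2.2, -1.6, 2.7]
finger_gap: 29.6
finger_force: 40.0
```

{"name": "jog_arm", "arguments": {
  "series": [
    [0,0,0,0,0,0,0.4],
    [0,0,0,0,0,0,0.4],
    [0,0,0,0,0,0,0.4],
    [0,0,0,0,0,0,0.4],
    [0,0,0.3,0,0,0,0],
    [0,0,0.8,0,0,0,0],
    [0,0,1,0,0,0,0]
  ]
}}

```text
clock: 6.45
eef_pos: [564.3, 118.1, 200.1]
eef_rot: [-3.141, -0.002, -3.052]
wrist_force: [0.4, 0.8, 0.2]
finger_gap: 72.9
finger_force: 0.0
```

{"name": "jog_arm", "arguments": {
  "series": [
    [-0.275,-0.945,0,0,0,-0.585,0],
    [-0.275,-0.945,0,0,0,-0.585,0],
    [-0.275,-0.945,0,0,0,-0.585,0],
    [-0.275,-0.945,0,0,0,-0.585,0],
    [-0.275,-0.945,0,0,0,-0.585,0],
    [-0.275,-0.945,0,0,0,-0.585,0],
    [-0.275,-0.945,0,0,0,-0.585,0],
    [-0.275,-0.945,0,0,0,-0.585,0]
  ]
}}

```text
clock: 7.12
eef_pos: [531.8, 4.7, 199.0]
eef_rot: [3.141, 0.0, 2.305]
wrist_force: [-0.7, 0.3, -0.7]
finger_gap: 93.8
finger_force: 0.0
```

{"name": "jog_arm", "arguments": {
  "series": [
    [-0.275,-0.945,0,0,0,-0.585,0],
    [-0.275,-0.945,0,0,0,-0.585,0],
    [-0.275,-0.945,0,0,0,-0.585,0],
    [-0.275,-0.945,0,0,0,-0.585,0],
    [-0.275,-0.945,0,0,0,-0.585,0],
    [-0.275,-0.945,0,0,0,-0.585,0],
    [-0.275,-0.945,0,0,0,-0.585,0],
    [-0.275,-0.945,0,0,0,-0.585,0]
  ]
}}

```text
clock: 7.78
eef_pos: [498.8, -108.7, 199.0]
eef_rot: [3.141, -0.0, 1.386]
wrist_force: [-0.4, 0.7, 0.6]
finger_gap: 93.9
finger_force: 0.0
```

{"name": "jog_arm", "arguments": {
  "series": [
    [-0.275,-0.945,-0.5,0,0,-0.585,0],
    [-0.275,-0.945,-0.5,0,0,-0.585,0],
    [-0.275,-0.945,-0.5,0,0,-0.585,0],
    [-0.275,-0.945,-0.5,0,0,-0.585,0],
    [-0.275,-0.945,-0.5,0,0,-0.585,0],
    [-0.275,-0.945,-0.5,0,0,-0.585,0],
    [-0.275,-0.945,-0.5,0,0,-0.585,0],
    [-0.275,-0.945,-0.5,0,0,-0.585,0]
  ]
}}

```text
clock: 8.45
eef_pos: [465.8, -222.1, 138.9]
eef_rot: [-3.142, -0.0, 0.467]
wrist_force: [-0.4, 0.0, 0.1]
finger_gap: 93.9
finger_force: 0.0
```

```bash
python3 - <<'E'
from h import *
c=wrist('w3'); s=manip.read_state(); print(s['eef_pos'],s['eef_rot'])
for z in(90,): print(proj(c,(465,-222,90)))
E
```

```text
[ 465.78486078 -222.07700702  138.95919932] [ 3.14156901e+00 -6.36312571e-05  4.67674628e-01]
[317.64608027 222.03252271]
```

View pics/w3.png

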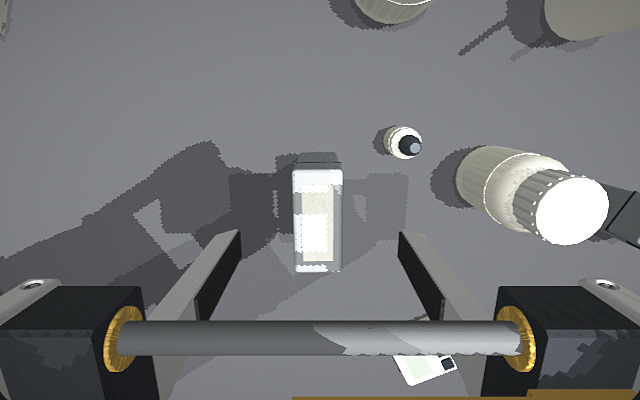

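The wrist view shows the slide box aligned between the fingers, with its top at (318,220) and the dropper clear at (405,143). The small jar's cap is at (572,210).

{"name": "jog_arm", "arguments": {
  "series": [
    [0,0,-0.3,0,0,0,0.2],
    [0,0,-0.51,0,0,0,1],
    [0,0,-0.51,0,0,0,1],
    [0,0,-0.51,0,0,0,1],
    [0,0,-0.51,0,0,0,1],
    [0,0,-0.51,0,0,0,1],
    [0,0,-0.51,0,0,0,1],
    [0,0,-0.51,0,0,0,1]
  ],
  "grip_force": 30
}}

```text
clock: 9.17
eef_pos: [466.2, -222.2, 78.8]
eef_rot: [3.14, -0.001, 0.475]
wrist_force: [-0.1, 0.3, -0.5]
finger_gap: 44.2
finger_force: 0.0
```

{"name": "jog_arm", "arguments": {
  "series": [
    [0,0,0,0,0,0,1],
    [0,0,0,0,0,0,1],
    [0,0,0,0,0,0,1],
    [0,0,0,0,0,0,1],
    [0,0,0,0,0,0,1],
    [0,0,0,0,0,0,1]
  ]
}}

```text
clock: 9.67
eef_pos: [466.0, -222.1, 78.3]
eef_rot: [3.141, -0.0, 0.474]
wrist_force: [-0.5, 1.1, 5.6]
finger_gap: 35.9
finger_force: 29.9
```

```bash
python3 - <<'E'
from h import *
c=load('w3'); g=cv2.cvtColor(c['frame'],cv2.COLOR_RGB2GRAY)[165:255,525:615]
p=cv2.moments((g>225).astype(np.uint8)); u,v=p['m10']/p['m00']+525,p['m01']/p['m00']+165
print(u,v,plane(c,u,v,114), manip.read_state()['finger_gap'])
E
```

```text
570.0096606390885 208.3462967550161 [ 553.2739427  -356.95040679] 35.92674829009431
```

{"name": "jog_arm", "arguments": {
  "series": [
    [0,0,0.2,0,0,0,1],
    [0,0,0.6,0,0,0,1],
    [0,0,1,0,0,0.08,1],
    [0,0.2,1,0,0,0.16,1],
    [0,0.5,1,0,0,0.24,1],
    [0,0.5,1,0,0,0.32,1],
    [0,0.5,1,0,0,0.4,1],
    [0,0.5,1,0,0,0.4,1]
  ]
}}

```text
clock: 10.33
eef_pos: [465.7, -161.5, 197.7]
eef_rot: [-3.141, 0.0, 1.11]
wrist_force: [0.3, -0.3, -1.3]
finger_gap: 35.9
finger_force: 29.9
```

{"name": "jog_arm", "arguments": {
  "series": [
    [0.17,1,0,0,0,0.355,1],
    [0.17,1,0,0,0,0.355,1],
    [0.17,1,0,0,0,0.355,1],
    [0.17,1,0,0,0,0.355,1],
    [0.17,1,0,0,0,0.355,1],
    [0.17,1,0,0,0,0.355,1]
  ]
}}

```text
clock: 10.83
eef_pos: [486.1, -41.6, 197.5]
eef_rot: [-3.141, -0.0, 1.66]
wrist_force: [-0.7, -0.6, -3.0]
finger_gap: 35.7
finger_force: 29.9
```

{"name": "jog_arm", "arguments": {
  "series": [
    [0,1,0,0,0,0,1],
    [0,1,0,0,0,0,1],
    [0,1,0,0,0,0,1],
    [0,1,0,0,0,0,1],
    [0,1,0,0,0,0,1]
  ]
}}

```text
clock: 11.25
eef_pos: [486.1, 78.8, 197.6]
eef_rot: [-3.141, 0.0, 1.658]
wrist_force: [0.2, -0.9, -0.8]
finger_gap: 35.9
finger_force: 29.9
```

{"name": "jog_arm", "arguments": {
  "series": [
    [0,0.79,0,0,0,0,1],
    [0,0.79,0,0,0,0,1],
    [0,0.79,0,0,0,0,1],
    [0,0.79,0,0,0,0,1],
    [0,0.79,0,0,0,0,1]
  ]
}}

```text
clock: 11.67
eef_pos: [486.4, 171.7, 197.5]
eef_rot: [-3.141, 0.0, 1.658]
wrist_force: [-0.3, 0.3, -1.2]
finger_gap: 35.6
finger_force: 29.9
```

```bash
python3 - <<'E'
from h import *
c=wrist('w4'); s=manip.read_state(); print(s['eef_pos'],s['eef_rot'])
a=np.radians(95.1);ex=np.array([np.cos(a),np.sin(a)]);ey=np.array([-ex[1],ex[0]])
print((s['eef_pos'][:2]-[562,161])@np.c_[ex,ey])
E
```

```text
[486.40651273 171.27777858 197.55432022] [-3.14110301e+00  4.27766661e-04  1.65760347e+00]
[16.95691943 74.3805817 ]
```

View pics/w4.png

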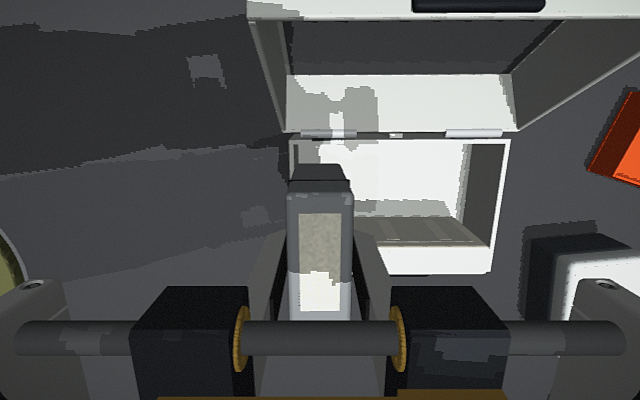

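The wrist view shows the brick standing in the shell, with its inner face in rows 217–247. The box hangs square over its bay, and the hinge-side rim corners are at (289,140) and (510,140).

```bash
python3 - <<'E'
from h import *
c=load('w4')
a=np.radians(95.1);ex=np.array([np.cos(a),np.sin(a)]);ey=np.array([-ex[1],ex[0]])
l=lambda p:((p-[562,161])@np.c_[ex,ey]).round(1)
for p,z in[((289,140),70),((510,140),70),((492,274),70),((492,247),94),((385,244),94),((375,216),4),((440,217),4)]: print(p,z,l(plane(c,*p,z)))
E
```

```text
(289, 140) 70 [ 66.3 101. ]
(510, 140) 70 [  66.1 -100.4]
(492, 274) 70 [ -70.1 -103.8]
(492, 247) 94 [-28.9 -85.5]
(385, 244) 94 [-25.8  13.1]
(375, 216) 4 [-30.    7.2]
(440, 217) 4 [-31.4 -70.2]
```

{"name": "jog_arm", "arguments": {
  "series": [
    [0,0,-0.3,0,0,0,1],
    [0,0,-0.55,0,0,0,1],
    [0,0,-0.75,0,0,0,1],
    [0,0,-0.85,0,0,0,1],
    [0,0,-0.9,0,0,0,1],
    [0,0,-0.94,0,0,0,1],
    [0,0,-0.94,0,0,0,1]
  ]
}}

```text
clock: 12.3
eef_pos: [486.4, 171.9, 84.9]
eef_rot: [-3.141, 0.0, 1.659]
wrist_force: [0.5, -1.2, -1.7]
finger_gap: 36.1
finger_force: 29.9
```

{"name": "jog_arm", "arguments": {
  "series": [
    [0,0,-0.01,0,0,0,1],
    [0,0,-0.02,0,0,0,1],
    [0,0,-0.02,0,0,0,1],
    [0,0,-0.02,0,0,0,1]
  ]
}}

```text
clock: 12.63
eef_pos: [486.4, 172.8, 83.0]
eef_rot: [3.141, -0.0, 1.66]
wrist_force: [0.5, 1.5, -0.9]
finger_gap: 35.6
finger_force: 29.9
```

{"name": "jog_arm", "arguments": {
  "series": [
    [0,0,-0.005,0,0,0,0.4],
    [0,0,-0.005,0,0,0,0.4],
    [0,0,-0.005,0,0,0,0.4],
    [0,0,-0.005,0,0,0,0.4],
    [0,0,0.3,0,0,0,0.4],
    [0,0,0.65,0,0,0,0],
    [0,0,1,0,0,0,0],
    [0,0,1,0,0,0,0]
  ]
}}

```text
clock: 13.3
eef_pos: [488.6, 173.5, 210.4]
eef_rot: [3.131, -0.002, 1.661]
wrist_force: [0.8, 1.0, 1.3]
finger_gap: 73.1
finger_force: 0.0
```

{"name": "jog_arm", "arguments": {
  "series": [
    [0.4,-1,0,0,0,0,0],
    [0.4,-1,0,0,0,0,0],
    [0.4,-1,0,0,0,0,0],
    [0.4,-1,0,0,0,0,0],
    [0.4,-1,0,0,0,0,0]
  ]
}}

```text
clock: 13.72
eef_pos: [534.6, 50.9, 202.2]
eef_rot: [-3.141, 0.0, 1.657]
wrist_force: [-0.7, 1.0, 0.1]
finger_gap: 94.3
finger_force: 0.0
```

{"name": "jog_arm", "arguments": {
  "series": [
    [0.6,-1,0,0,0,0,0],
    [0.6,-1,0,0,0,0,0],
    [0.6,-1,0,0,0,0,0],
    [0.6,-1,0,0,0,0,0],
    [0.6,-1,0,0,0,0,0]
  ]
}}

```text
clock: 14.13
eef_pos: [607.0, -68.8, 201.7]
eef_rot: [-3.141, -0.0, 1.658]
wrist_force: [0.2, 0.6, -0.0]
finger_gap: 93.9
finger_force: 0.0
```

{"name": "jog_arm", "arguments": {
  "series": [
    [0.4,-1,-0.3,0,0,0,0],
    [0.4,-1,-0.3,0,0,0,0],
    [0.4,-1,-0.3,0,0,0,0],
    [0.4,-1,-0.3,0,0,0,0],
    [0.4,-1,-0.3,0,0,0,0]
  ]
}}

```text
clock: 14.55
eef_pos: [654.1, -187.5, 164.7]
eef_rot: [-3.139, -0.001, 1.659]
wrist_force: [-0.6, 0.1, -0.4]
finger_gap: 93.9
finger_force: 0.0
```

```bash
python3 - <<'E'
from h import *
c=wrist('w5'); s=manip.read_state(); print(s['eef_pos'],s['eef_rot'],s['finger_gap'])
p0=proj(c,(657,-194,114)); print(p0); u0,v0=p0.astype(int)
g=cv2.cvtColor(c['frame'],cv2.COLOR_RGB2GRAY); r=60;w=g[max(v0-r,0):v0+r,u0-r:u0+r]
for th in(200,225,240):
    n,l,st,ce=cv2.connectedComponentsWithStats((w>th).astype(np.uint8)); i=1+st[1:,4].argmax(); u,v=ce[i]+[u0-r,max(v0-r,0)]
    print(th,(u,v),st[i],plane(c,u,v,114))
t=shot('top','top1')
E
```

```text
[ 654.06651772 -185.97603825  165.86476864] [-3.14052275e+00 -8.24398621e-04  1.66040670e+00] 94.58442704833092
[321.33814436 227.88451256]
200 (np.float64(323.5951308987827), np.float64(214.34333833583457)) [  18    0   90   94 5997] [ 657.67399969 -183.46090127]
225 (np.float64(323.67106822414087), np.float64(214.64262739123075)) [  18    1   90   93 5907] [ 657.74973365 -183.68296746]
240 (np.float64(322.77965428174053), np.float64(217.43075700377508)) [  18    1   90   93 5033] [ 657.30491341 -185.86092746]
```

View pics/w5.png

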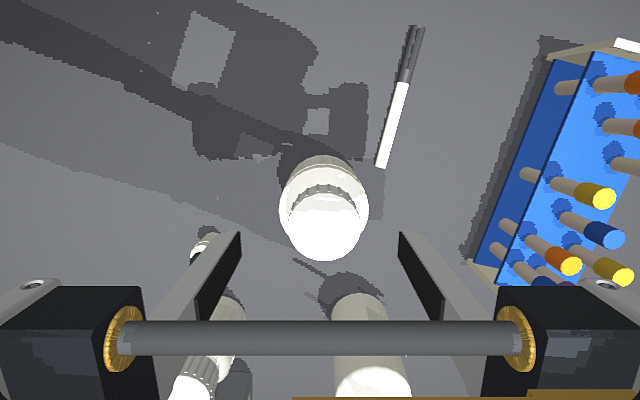

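The large jar's cap top is centred at about (323,227), giving world (657,-193), against a TCP at (654,-186). I'll correct for that and grip the cap.

{"name": "jog_arm", "arguments": {
  "series": [
    [0.025,-0.06,-0.2,0,0,0,0],
    [0.025,-0.06,-0.4,0,0,0,0],
    [0.025,-0.06,-0.54,0,0,0,0],
    [0.025,-0.06,-0.54,0,0,0,1],
    [0.025,-0.06,-0.54,0,0,0,1],
    [0.025,-0.06,-0.54,0,0,0,1],
    [0.025,-0.06,-0.54,0,0,0,1],
    [0.025,-0.06,-0.54,0,0,0,1]
  ],
  "grip_force": 40
}}

```text
clock: 15.32
eef_pos: [657.7, -194.2, 103.4]
eef_rot: [3.14, 0.001, 1.661]
wrist_force: [0.0, -0.5, -0.2]
finger_gap: 63.8
finger_force: 0.0
```

{"name": "jog_arm", "arguments": {
  "series": [
    [0,0,0,0,0,0,1],
    [0,0,0,0,0,0,1],
    [0,0,0,0,0,0,1],
    [0,0,0,0,0,0,1],
    [0,0,0,0,0,0,1]
  ]
}}

```text
clock: 15.73
eef_pos: [657.5, -194.5, 102.5]
eef_rot: [3.14, 0.0, 1.66]
wrist_force: [0.7, -0.5, 6.5]
finger_gap: 53.2
finger_force: 40.0
```

{"name": "jog_arm", "arguments": {
  "series": [
    [0,0,0.1,0,0,0,1],
    [0,0,0.4,0,0,0,1],
    [0,0,0.7,0,0,0,1],
    [0,0,1,0,0,0,1],
    [-0.1,0.3,1,0,0,0,1],
    [-0.227,0.774,1,0,0,0,1],
    [-0.227,0.774,1,0,0,0,1],
    [-0.227,0.774,1,0,0,0,1]
  ]
}}

```text
clock: 16.4
eef_pos: [629.1, -98.0, 222.7]
eef_rot: [-3.141, -0.001, 1.664]
wrist_force: [0.5, -0.3, -2.0]
finger_gap: 53.0
finger_force: 40.0
```

{"name": "jog_arm", "arguments": {
  "series": [
    [-0.227,0.774,0,0,0,0,1],
    [-0.227,0.774,0,0,0,0,1],
    [-0.227,0.774,0,0,0,0,1],
    [-0.227,0.774,0,0,0,0,1],
    [-0.227,0.774,0,0,0,0,1]
  ]
}}

```text
clock: 16.82
eef_pos: [602.8, -8.8, 222.1]
eef_rot: [-3.142, 0.0, 1.661]
wrist_force: [1.2, -0.7, -2.4]
finger_gap: 53.5
finger_force: 40.0
```

{"name": "jog_arm", "arguments": {
  "series": [
    [-0.227,0.774,0,0,0,0,1],
    [-0.227,0.774,0,0,0,0,1],
    [-0.227,0.774,0,0,0,0,1],
    [-0.227,0.774,0,0,0,0,1],
    [-0.227,0.774,0,0,0,0,1]
  ]
}}

```text
clock: 17.23
eef_pos: [575.9, 83.3, 221.8]
eef_rot: [-3.142, 0.0, 1.66]
wrist_force: [0.4, -0.2, -2.6]
finger_gap: 53.3
finger_force: 40.0
```

{"name": "jog_arm", "arguments": {
  "series": [
    [-0.1,0.35,0,0,0,0,1],
    [-0.2,0.7,0,0,0,0,1],
    [-0.227,0.774,0,0,0,0,1],
    [-0.227,0.774,0,0,0,0,1],
    [-0.227,0.774,0,0,0,0,1]
  ]
}}

```text
clock: 17.65
eef_pos: [548.9, 176.0, 221.7]
eef_rot: [-3.142, 0.001, 1.66]
wrist_force: [0.4, -0.5, -2.0]
finger_gap: 53.0
finger_force: 40.0
```

```bash
python3 - <<'E'
from h import *
c=wrist('w6'); s=manip.read_state(); print(s['eef_pos'],s['eef_rot'],s['finger_gap'])
a=np.radians(95.1);ex=np.array([np.cos(a),np.sin(a)]);ey=np.array([-ex[1],ex[0]])
print((s['eef_pos'][:2]-[562,161])@np.c_[ex,ey])
for x,y,z in [(57,56,94),(-23,56,94),(57,92,94)]: print((x,y),proj(c,(*(np.array([562,161])+x*ex+y*ey),z)).round())
E
```

```text
[549.003446   175.44738332 221.68075708] [-3.14150686e+00  4.77185924e-04  1.65919411e+00] 53.162278623820384
[15.5455066  11.66081151]
(57, 56) [270. 149.]
(-23, 56) [273. 230.]
(57, 92) [231. 149.]
```

View pics/w6.png

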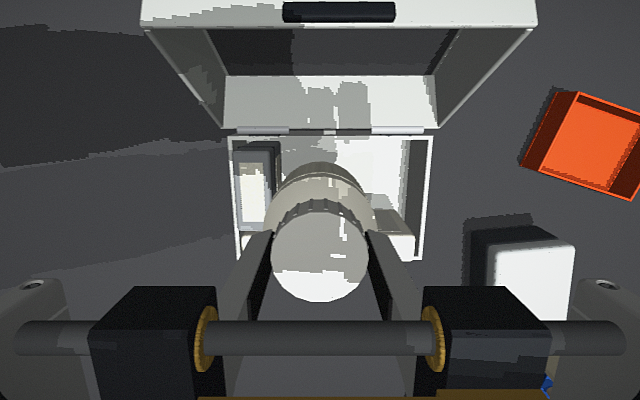

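The box sits in its bay where predicted, with its top's right edge at column 271. The jar hangs clear between the box and the free end. Lowering it now.

{"name": "jog_arm", "arguments": {
  "series": [
    [0,0,-0.25,0,0,0,1],
    [0,0,-0.5,0,0,0,1],
    [0,0,-0.7,0,0,0,1],
    [0,0,-0.82,0,0,0,1],
    [0,0,-0.88,0,0,0,1],
    [0,0,-0.9,0,0,0,1],
    [0,0,-0.91,0,0,0,1],
    [0,0,-0.91,0,0,0,1]
  ]
}}

```text
clock: 18.37
eef_pos: [548.9, 176.7, 113.5]
eef_rot: [3.14, -0.0, 1.66]
wrist_force: [-0.1, 0.2, -2.2]
finger_gap: 53.5
finger_force: 40.0
```

{"name": "jog_arm", "arguments": {
  "series": [
    [0,0,-0.01,0,0,0,1],
    [0,0,-0.02,0,0,0,1],
    [0,0,-0.035,0,0,0,1],
    [0,0,-0.045,0,0,0,1],
    [0,0,-0.045,0,0,0,1],
    [0,0,-0.045,0,0,0,1]
  ]
}}

```text
clock: 18.87
eef_pos: [548.3, 177.2, 107.3]
eef_rot: [3.141, -0.0, 1.661]
wrist_force: [-0.1, 0.4, -1.9]
finger_gap: 53.3
finger_force: 40.0
```

{"name": "jog_arm", "arguments": {
  "series": [
    [0,0,-0.01,0,0,0,1],
    [0,0,-0.015,0,0,0,1],
    [0,0,-0.015,0,0,0,1]
  ]
}}

```text
clock: 19.12
eef_pos: [548.6, 176.8, 107.0]
eef_rot: [3.14, 0.0, 1.66]
wrist_force: [-4.6, -4.3, 13.2]
finger_gap: 53.4
finger_force: 40.0
```

{"name": "jog_arm", "arguments": {
  "series": [
    [0,0,0,0,0,0,0.25],
    [0,0,0,0,0,0,0.25],
    [0,0,0,0,0,0,0.25],
    [0,0,0,0,0,0,0.25],
    [0,0,0.2,0,0,0,0.25],
    [0,0,0.6,0,0,0,0.25],
    [0,0,0.8,0,0,0,0],
    [0,0,0.8,0,0,0,0]
  ]
}}

```text
clock: 19.78
eef_pos: [550.2, 177.7, 207.9]
eef_rot: [3.132, -0.002, 1.661]
wrist_force: [-0.2, 0.2, 1.1]
finger_gap: 80.3
finger_force: 0.0
```

{"name": "jog_arm", "arguments": {
  "series": [
    [0,-1,0,0,0,0,0],
    [0,-1,0,0,0,0,0],
    [0,-1,0,0,0,0,0],
    [0,-1,0,0,0,0,0]
  ]
}}

```text
clock: 20.12
eef_pos: [548.1, 52.2, 200.9]
eef_rot: [-3.141, 0.001, 1.656]
wrist_force: [0.6, 0.1, 0.4]
finger_gap: 94.1
finger_force: 0.0
```

{"name": "jog_arm", "arguments": {
  "series": [
    [0,-1,0,0,0,0,0],
    [0,-1,0,0,0,0,0],
    [0,-1,0,0,0,0,0],
    [0,-1,0,0,0,0,0]
  ]
}}

```text
clock: 20.45
eef_pos: [547.9, -67.8, 200.8]
eef_rot: [-3.141, 0.001, 1.656]
wrist_force: [0.3, 0.4, -0.1]
finger_gap: 93.8
finger_force: 0.0
```

{"name": "jog_arm", "arguments": {
  "series": [
    [0,-1,0,0,0,0,0],
    [0,-1,0,0,0,0,0],
    [0,-1,0,0,0,0,0],
    [0,-1,0,0,0,0,0]
  ]
}}

```text
clock: 20.78
eef_pos: [547.7, -187.7, 200.6]
eef_rot: [-3.141, 0.001, 1.656]
wrist_force: [-0.3, -0.4, -0.9]
finger_gap: 93.9
finger_force: 0.0
```

{"name": "jog_arm", "arguments": {
  "series": [
    [0.04,-1,0,0,0,0,0],
    [0.04,-1,0,0,0,0,0],
    [0.04,-1,0,0,0,0,0],
    [0.04,-1,0,0,0,0,0]
  ]
}}

```text
clock: 21.12
eef_pos: [552.4, -307.7, 200.2]
eef_rot: [-3.141, 0.0, 1.656]
wrist_force: [-1.3, 1.6, -0.9]
finger_gap: 94.0
finger_force: 0.0
```

{"name": "jog_arm", "arguments": {
  "series": [
    [0,-0.3,-0.2,0,0,0,0],
    [0,-0.46,-0.3,0,0,0,0],
    [0,-0.46,-0.3,0,0,0,0],
    [0,-0.46,-0.3,0,0,0,0]
  ]
}}

```text
clock: 21.45
eef_pos: [552.8, -357.7, 163.9]
eef_rot: [-3.14, -0.002, 1.659]
wrist_force: [0.6, -0.8, 1.0]
finger_gap: 94.0
finger_force: 0.0
```

```bash
python3 - <<'E'
from h import *
c=wrist('w7'); s=manip.read_state(); print(s['eef_pos'],s['eef_rot'],s['finger_gap'])
p0=proj(c,(553.5,-358.5,114)); print(p0); u0,v0=p0.astype(int)
g=cv2.cvtColor(c['frame'],cv2.COLOR_RGB2GRAY); r=60;w=g[v0-r:v0+r,u0-r:u0+r]
for th in(170,200,225,240):
    n,l,st,ce=cv2.connectedComponentsWithStats((w>th).astype(np.uint8)); i=1+st[1:,4].argmax(); u,v=ce[i]+[u0-r,v0-r]
    print(th,(u,v),st[i],plane(c,u,v,114))
E
```

```text
[ 553.30419358 -357.20696977  165.1073826 ] [-3.14122520e+00 -6.30114286e-04  1.66047138e+00] 93.7311137181891
[318.90807536 220.72721369]
170 (np.float64(317.8099770265835), np.float64(220.375123071874)) [  26   27   68   64 3047] [ 552.68553289 -358.30233456]
200 (np.float64(316.33555633555636), np.float64(221.65707265707266)) [  27   33   65   58 2849] [ 551.70990431 -359.37793883]
225 (np.float64(316.39932236205226), np.float64(228.29912875121005)) [  27   50   64   41 2066] [ 552.20297035 -364.4873916 ]
240 (np.float64(316.4829766536965), np.float64(228.30350194552528)) [  27   50   64   41 2056] [ 552.26390784 -364.48531331]
```

{"name": "jog_arm", "arguments": {
  "series": [
    [0,-0.01,-0.2,0,0,0,0],
    [0,-0.01,-0.4,0,0,0,0],
    [0,-0.01,-0.53,0,0,0,0],
    [0,-0.01,-0.53,0,0,0,1],
    [0,-0.01,-0.53,0,0,0,1],
    [0,-0.01,-0.53,0,0,0,1],
    [0,-0.01,-0.53,0,0,0,1],
    [0,-0.01,-0.53,0,0,0,1]
  ]
}}

```text
clock: 22.17
eef_pos: [553.5, -359.4, 103.3]
eef_rot: [3.14, 0.001, 1.661]
wrist_force: [-0.3, 0.0, -0.5]
finger_gap: 64.0
finger_force: 0.0
```

{"name": "jog_arm", "arguments": {
  "series": [
    [0,0,0,0,0,0,1],
    [0,0,0,0,0,0,1],
    [0,0,0,0,0,0,1],
    [0,0,0,0,0,0,1],
    [0,0,0,0,0,0,1],
    [0,0,0,0,0,0,1]
  ]
}}

```text
clock: 22.67
eef_pos: [553.0, -359.4, 102.1]
eef_rot: [3.141, 0.0, 1.66]
wrist_force: [-1.3, 0.7, 4.6]
finger_gap: 45.4
finger_force: 40.0
```

{"name": "jog_arm", "arguments": {
  "series": [
    [0,0,0.1,0,0,0,1],
    [0,0,0.4,0,0,0,1],
    [0,0,0.7,0,0,0,1],
    [0,0,1,0,0,0,1],
    [0,0.3,1,0,0,0,1],
    [0,0.52,1,0,0,0,1],
    [0,0.52,1,0,0,0,1]
  ]
}}

```text
clock: 23.25
eef_pos: [553.5, -293.0, 223.1]
eef_rot: [3.14, -0.0, 1.663]
wrist_force: [0.1, 0.2, -1.4]
finger_gap: 45.2
finger_force: 39.9
```

{"name": "jog_arm", "arguments": {
  "series": [
    [0.143,1,0,0,0,0,1],
    [0.143,1,0,0,0,0,1],
    [0.143,1,0,0,0,0,1],
    [0.143,1,0,0,0,0,1]
  ]
}}

```text
clock: 23.58
eef_pos: [570.9, -171.4, 222.4]
eef_rot: [3.141, -0.001, 1.665]
wrist_force: [1.1, 0.5, -1.5]
finger_gap: 45.3
finger_force: 40.0
```

{"name": "jog_arm", "arguments": {
  "series": [
    [0.143,1,0,0,0,0,1],
    [0.143,1,0,0,0,0,1],
    [0.143,1,0,0,0,0,1],
    [0.143,1,0,0,0,0,1]
  ]
}}

```text
clock: 23.92
eef_pos: [587.8, -51.3, 222.2]
eef_rot: [3.141, -0.001, 1.665]
wrist_force: [-0.5, -0.7, -2.0]
finger_gap: 45.4
finger_force: 40.0
```

{"name": "jog_arm", "arguments": {
  "series": [
    [0.143,1,0,0,0,0,1],
    [0.143,1,0,0,0,0,1],
    [0.143,1,0,0,0,0,1],
    [0.143,1,0,0,0,0,1]
  ]
}}

```text
clock: 24.25
eef_pos: [604.7, 68.7, 221.9]
eef_rot: [-3.142, -0.001, 1.665]
wrist_force: [-0.6, -0.0, -2.1]
finger_gap: 45.1
finger_force: 40.0
```

{"name": "jog_arm", "arguments": {
  "series": [
    [0.05,0.3,0,0,0,0,1],
    [0.1,0.6,0,0,0,0,1],
    [0.13,0.9,0,0,0,0,1],
    [0.143,1,0,0,0,0,1],
    [0.143,1,0,0,0,0,1],
    [0.143,1,0,0,0,0,1]
  ]
}}

```text
clock: 24.75
eef_pos: [621.6, 183.0, 221.6]
eef_rot: [-3.141, 0.0, 1.661]
wrist_force: [-0.1, -0.1, -1.9]
finger_gap: 45.4
finger_force: 40.0
```

```bash
python3 - <<'E'
from h import *
c=wrist('w8'); s=manip.read_state(); print(s['eef_pos'],s['eef_rot'],s['finger_gap'])
a=np.radians(95.1);ex=np.array([np.cos(a),np.sin(a)]);ey=np.array([-ex[1],ex[0]])
print((s['eef_pos'][:2]-[562,161])@np.c_[ex,ey])
w=lambda x,y,z:(*(np.array([562,161])+x*ex+y*ey),z)
p0=proj(c,w(17,12,118)); print('pred large cap',p0)
g=cv2.cvtColor(c['frame'],cv2.COLOR_RGB2GRAY)
for th in(140,170,200):
    n,l,st,ce=cv2.connectedComponentsWithStats((g>th).astype(np.uint8)); i=l[int(p0[1]),int(p0[0])]
    print(th,ce[i],st[i])
    if i: print(((plane(c,*ce[i],118)-[562,161])@np.c_[ex,ey]).round(1))
E
```

```text
[621.71910887 182.20800899 221.76274022] [-3.14124839e+00  3.05298439e-04  1.66023115e+00] 45.21072640264893
[ 15.81535968 -61.36795587]
pred large cap [234.92289928 198.19142954]
140 [266.92548228 173.84049931] [ 153  136  206   94 7931]
[ 38.9 -17.1]
170 [242.76966459 197.47284061] [ 207  154   78   76 3369]
[17.7  5. ]
200 [243.14707904 202.03333333] [ 207  163   77   67 2910]
[13.5  5. ]
```

```bash
python3 - <<'E'
from h import *
c=load('w8'); g=cv2.cvtColor(c['frame'],cv2.COLOR_RGB2GRAY)
a=np.radians(95.1);ex=np.array([np.cos(a),np.sin(a)]);ey=np.array([-ex[1],ex[0]])
w=lambda x,y,z:(*(np.array([562,161])+x*ex+y*ey),z)
for y in(12,9,6): print(y,[proj(c,w(17,y+d,118)).round() for d in(27,-27)],'body74',[proj(c,w(17,y+d,78)).round() for d in(38,-38)])
for v in(180,190,198,206,214,222): print(v,' '.join(str(x) for x in g[v,196:292:3]))
E
```

```text
12 [array([204., 198.]), array([266., 198.])] body74 [array([207., 187.]), array([283., 187.])]
9 [array([208., 198.]), array([269., 198.])] body74 [array([210., 187.]), array([286., 187.])]
6 [array([211., 198.]), array([272., 198.])] body74 [array([213., 187.]), array([289., 187.])]
180 59 55 58 33 165 222 213 169 168 172 168 171 165 169 166 167 168 169 169 170 112 86 90 82 191 245 246 148 159 78 76 88
190 50 56 57 37 182 246 245 246 245 246 246 246 246 246 245 246 246 246 246 246 246 246 252 72 89 145 245 245 249 145 173 97
198 73 59 58 38 255 245 245 246 245 246 245 246 246 246 246 246 246 246 246 246 246 246 246 252 89 88 247 245 245 101 140 111
206 118 54 58 54 217 246 245 245 245 245 245 245 246 246 245 246 245 246 246 245 245 246 246 253 65 250 245 245 151 111 121 124
214 140 55 59 58 31 176 246 245 246 245 245 245 246 246 245 246 246 246 245 245 246 246 248 208 245 244 251 129 116 123 130 137
222 157 59 60 57 49 104 103 100 255 246 245 245 246 246 246 245 245 245 246 245 247 205 251 150 89 99 101 113 124 132 145 81
```

The large cap spans columns 207–267, so it sits at case y≈11, leaving about 5 mm between the jars. Lowering the small jar.

{"name": "jog_arm", "arguments": {
  "series": [
    [0,0,-0.25,0,0,0,1],
    [0,0,-0.5,0,0,0,1],
    [0,0,-0.7,0,0,0,1],
    [0,0,-0.82,0,0,0,1],
    [0,0,-0.88,0,0,0,1],
    [0,0,-0.9,0,0,0,1],
    [0,0,-0.91,0,0,0,1],
    [0,0,-0.91,0,0,0,1]
  ]
}}

```text
clock: 25.47
eef_pos: [622.2, 182.8, 113.8]
eef_rot: [3.14, -0.0, 1.66]
wrist_force: [0.5, -0.5, -2.0]
finger_gap: 45.3
finger_force: 40.0
```

{"name": "jog_arm", "arguments": {
  "series": [
    [0,0,-0.01,0,0,0,1],
    [0,0,-0.02,0,0,0,1],
    [0,0,-0.035,0,0,0,1],
    [0,0,-0.045,0,0,0,1],
    [0,0,-0.055,0,0,0,1],
    [0,0,-0.06,0,0,0,1],
    [0,0,-0.06,0,0,0,1]
  ]
}}

```text
clock: 26.05
eef_pos: [621.8, 183.1, 106.0]
eef_rot: [3.141, 0.0, 1.66]
wrist_force: [-2.5, -1.4, 3.7]
finger_gap: 45.6
finger_force: 40.0
```

Contact. I'll release it gently, lift, and check all four.

{"name": "jog_arm", "arguments": {
  "series": [
    [0,0,0,0,0,0,0.4],
    [0,0,0,0,0,0,0.4],
    [0,0,0,0,0,0,0.4],
    [0,0,0,0,0,0,0.4],
    [0,0,0.2,0,0,0,0.4],
    [0,0,0.6,0,0,0,0.4],
    [0,0,1,0,0,0,0.4],
    [0,0,1,0,0,0,0.4]
  ]
}}

```text
clock: 26.72
eef_pos: [623.0, 183.5, 232.3]
eef_rot: [3.133, -0.001, 1.66]
wrist_force: [0.6, 0.9, 1.2]
finger_gap: 56.3
finger_force: 0.0
```

{"name": "jog_arm", "arguments": {
  "series": [
    [-0.6,-0.8,0.5,0,0,0,1],
    [-0.6,-0.8,0.5,0,0,0,1],
    [-0.6,-0.8,0.5,0,0,0,1],
    [-0.6,-0.8,0.5,0,0,0,1]
  ]
}}

```text
clock: 27.05
eef_pos: [548.3, 84.3, 289.0]
eef_rot: [3.137, 0.001, 1.659]
wrist_force: [0.3, 0.0, 0.5]
finger_gap: 33.1
finger_force: 0.0
```

```bash
python3 - <<'E'
from h import *
c=shot('scene','scene1'); t=shot('top','top2'); g=cv2.cvtColor(c['frame'],cv2.COLOR_RGB2GRAY)
a=np.radians(95.1);ex=np.array([np.cos(a),np.sin(a)]);ey=np.array([-ex[1],ex[0]])
w=lambda x,y,z:(*(np.array([562,161])+x*ex+y*ey),z)
print(manip.read_state()['eef_pos'])
for n,q in(('L',(17,11.3,118)),('S',(16,-61.4,118)),('box',(17,74,94)),('brick',(-43,2,94))): print(n,proj(c,w(*q)).round(1),proj(t,w(*q)).round(1))
# bright blobs (caps) in scene within case area
for nm,q,th in(('L',(17,11.3,118),205),('S',(16,-61.4,118),205)):
    u,v=proj(c,w(*q)).astype(int); m=(g[v-14:v+14,u-14:u+14]>th).astype(np.uint8)
    n,l,st,ce=cv2.connectedComponentsWithStats(m); i=l[14,14]; print(nm,st[i],(ce[i]+[u-14,v-14]).round(1))
# bystander shift check by image difference in top view
d=cv2.absdiff(cv2.cvtColor(load('scene0')['frame'],cv2.COLOR_RGB2GRAY),g); d=cv2.GaussianBlur(d,(5,5),0)
n,l,st,ce=cv2.connectedComponentsWithStats((d>35).astype(np.uint8))
print([(st[i].tolist()) for i in range(1,n) if st[i,4]>30])
# lid angle: edge ends seen in top0 gave y~ ; use scene: lid_edge candidates
for th in(1.75,1.85,1.95,2.05):
    P=np.array([73-146*np.cos(th)+60*np.sin(th),70+146*np.sin(th)+60*np.cos(th)]); Q=np.array([73-146*np.cos(th),70+146*np.sin(th)])
    print(th,P.round(),Q.round(),[proj(load('scene0'),w(p[0],s,p[1])).round(0).tolist() for p in(P,Q) for s in(-107,107)],[proj(load('top0'),w(p[0],s,p[1])).round(0).tolist() for p in(P,Q) for s in(-107,107)])
E
```

```text
[549.55988922  86.11359127 287.08239547]
L [441.9 188.7] [207.7 212.2]
S [448.2 214. ] [206.4 185.3]
box [434.  173.5] [211.1 235.5]
brick [416.9 197.9] [231.4 207.6]
L [14  7 12 15 97] [446.1 187.9]
S [  0   0  22  23 280] [445.9 211.9]
[[332, 0, 19, 17, 222], [409, 0, 89, 43, 1186], [446, 0, 25, 9, 192], [488, 0, 13, 21, 77], [585, 0, 33, 11, 173], [353, 7, 27, 14, 109], [547, 8, 16, 28, 171], [503, 11, 9, 17, 114], [355, 14, 15, 11, 50], [343, 18, 14, 9, 70], [562, 20, 62, 29, 434], [389, 41, 27, 12, 229], [466, 54, 33, 7, 129], [422, 65, 5, 8, 31], [453, 68, 14, 4, 37], [424, 76, 40, 47, 559], [397, 89, 35, 36, 273], [507, 98, 20, 10, 90], [416, 118, 8, 24, 100], [429, 137, 35, 3, 57], [277, 152, 22, 26, 333], [403, 166, 58, 71, 2358], [352, 171, 25, 72, 954], [222, 177, 23, 36, 528], [278, 214, 33, 41, 953]]
1.75 [158. 203.] [ 99. 214.] [[529.0, 211.0], [499.0, 135.0], [505.0, 210.0], [477.0, 133.0]] [[142.0, 168.0], [146.0, 253.0], [163.0, 166.0], [168.0, 251.0]]
1.85 [171. 194.] [113. 210.] [[533.0, 212.0], [503.0, 137.0], [511.0, 210.0], [483.0, 134.0]] [[138.0, 169.0], [142.0, 253.0], [158.0, 167.0], [163.0, 252.0]]
1.95 [183. 183.] [127. 206.] [[536.0, 214.0], [506.0, 139.0], [516.0, 211.0], [487.0, 135.0]] [[135.0, 170.0], [139.0, 253.0], [153.0, 167.0], [158.0, 252.0]]
2.05 [194. 172.] [140. 200.] [[538.0, 216.0], [508.0, 142.0], [521.0, 212.0], [492.0, 136.0]] [[132.0, 171.0], [137.0, 254.0], [149.0, 168.0], [154.0, 252.0]]
```

All four items are where predicted, and the difference image shows no bystander has moved. The lid angle is about 2.02 rad. I'll take the closed fingers behind the lid.

{"name": "jog_arm", "arguments": {
  "series": [
    [-0.02,0.82,0,0,0,0,1],
    [-0.02,0.82,0,0,0,0,1],
    [-0.02,0.82,0,0,0,0,1],
    [-0.02,0.82,0,0,0,0,1]
  ]
}}

```text
clock: 27.48
eef_pos: [547.0, 189.6, 283.6]
eef_rot: [-3.139, -0.0, 1.665]
wrist_force: [-0.8, 0.2, 0.3]
finger_gap: 0.7
finger_force: 0.0
```

{"name": "jog_arm", "arguments": {
  "series": [
    [-0.02,0.82,0,0,0,0,1],
    [-0.02,0.82,0,0,0,0,1],
    [-0.02,0.82,0,0,0,0,1],
    [-0.02,0.82,0,0,0,0,1]
  ]
}}

```text
clock: 27.82
eef_pos: [544.4, 287.0, 283.6]
eef_rot: [-3.14, 0.0, 1.664]
wrist_force: [-0.1, -0.6, -0.1]
finger_gap: 0.1
finger_force: 0.0
```

{"name": "jog_arm", "arguments": {
  "series": [
    [-0.02,0.82,0,0,0,0,1],
    [-0.02,0.82,0,0,0,0,1],
    [-0.02,0.82,0,0,0,0,1],
    [-0.02,0.82,0,0,0,0,1]
  ]
}}

```text
clock: 28.15
eef_pos: [542.1, 384.5, 283.6]
eef_rot: [-3.14, 0.001, 1.663]
wrist_force: [0.7, 0.0, -0.7]
finger_gap: 0.3
finger_force: 0.0
```

{"name": "jog_arm", "arguments": {
  "series": [
    [0,0,-0.3,0,0,0,1],
    [0,0,-0.6,0,0,0,1],
    [0,0,-0.6,0,0,0,1],
    [0,0,-0.6,0,0,0,1]
  ]
}}

```text
clock: 28.48
eef_pos: [542.6, 380.8, 212.5]
eef_rot: [-3.139, 0.002, 1.659]
wrist_force: [-0.1, 0.5, 0.7]
finger_gap: 0.2
finger_force: 0.0
```

{"name": "jog_arm", "arguments": {
  "series": [
    [0,0,-0.3,0,0,0,1],
    [0,0,-0.53,0,0,0,1],
    [0,0,-0.53,0,0,0,1],
    [0,0,-0.53,0,0,0,1]
  ]
}}

```text
clock: 28.82
eef_pos: [543.2, 382.0, 151.7]
eef_rot: [3.141, -0.0, 1.66]
wrist_force: [0.1, 0.3, 1.0]
finger_gap: 0.2
finger_force: 0.0
```

{"name": "jog_arm", "arguments": {
  "series": [
    [0.016,-0.174,0.1,0,0,0,1],
    [0.031,-0.349,0.208,0,0,0,1],
    [0.045,-0.498,0.31,0,0,0,1],
    [0.058,-0.647,0.417,0,0,0,1],
    [0.07,-0.79,0.465,0,0,0,1],
    [0.083,-0.93,0.508,0,0,0,1],
    [0.083,-0.93,0.508,0,0,0,1]
  ]
}}

```text
clock: 29.4
eef_pos: [554.2, 269.1, 216.4]
eef_rot: [3.134, -0.002, 1.658]
wrist_force: [0.5, 0.6, 0.3]
finger_gap: 0.4
finger_force: 0.0
```

{"name": "jog_arm", "arguments": {
  "series": [
    [0.013,-0.141,0,0,0,0,1],
    [0.026,-0.29,-0.01,0,0,0,1],
    [0.04,-0.44,-0.04,0,0,0,1],
    [0.052,-0.58,-0.07,0,0,0,1]
  ]
}}

```text
clock: 29.73
eef_pos: [559.8, 201.4, 205.6]
eef_rot: [3.136, -0.001, 1.661]
wrist_force: [0.9, 2.9, 1.3]
finger_gap: 0.5
finger_force: 1.3
```

```bash
python3 - <<'E'
from h import *
s=manip.read_state();print(s['eef_pos'],s['wrist_force'])
c=shot('scene','scene2'); o=load('scene0')
d=cv2.GaussianBlur(cv2.cvtColor(c['frame'],cv2.COLOR_RGB2GRAY),(3,3),0)
# floor where lid used to be: brightness along its former edge and predicted edge corners
a=np.radians(95.1);ex=np.array([np.cos(a),np.sin(a)]);ey=np.array([-ex[1],ex[0]])
w=lambda x,y,z:(*(np.array([562,161])+x*ex+y*ey),z)
g0=cv2.cvtColor(o['frame'],cv2.COLOR_RGB2GRAY)
print('old lid corner area',g0[195,515:530].mean(),d[195,515:530].mean())
for th in np.arange(.4,2.1,.1):
    r=[]
    for y in(-80,-50,50,80):
        Q=(73-130*np.cos(th)+63*np.sin(th)),(70+130*np.sin(th)+63*np.cos(th))
        u,v=proj(c,w(Q[0],y,Q[1])).astype(int); r.append(int(d[v,u]))
    print(round(th,1),r)
E
```

```text
[559.8014151  201.36301851 205.57306052] [0.88266179 2.87768118 1.29967948]
old lid corner area 210.73333333333332 77.4
0.4 [210, 210, 187, 188]
0.5 [210, 210, 203, 209]
0.6 [210, 210, 190, 210]
0.7 [211, 194, 193, 196]
0.8 [151, 167, 124, 111]
0.9 [114, 158, 110, 55]
1.0 [130, 143, 48, 33]
1.1 [62, 55, 101, 53]
1.2 [79, 62, 31, 28]
1.3 [78, 79, 52, 69]
1.4 [79, 78, 28, 38]
1.5 [78, 79, 64, 34]
1.6 [78, 78, 49, 30]
1.7 [78, 78, 48, 36]
1.8 [77, 77, 62, 62]
1.9 [77, 77, 61, 75]
2.0 [77, 77, 60, 77]
```

{"name": "jog_arm", "arguments": {
  "series": [
    [0.012,-0.133,-0.058,0,0,0,1],
    [0.024,-0.274,-0.125,0,0,0,1],
    [0.034,-0.382,-0.217,0,0,0,1],
    [0.043,-0.49,-0.317,0,0,0,1],
    [0.05,-0.573,-0.433,0,0,0,1],
    [0.057,-0.647,-0.558,0,0,0,1],
    [0.058,-0.656,-0.6,0,0,0,1],
    [0.058,-0.656,-0.6,0,0,0,1]
  ]
}}

```text
clock: 30.45
eef_pos: [566.8, 124.1, 137.6]
eef_rot: [3.136, -0.003, 1.66]
wrist_force: [-28.2, 3.5, 62.0]
finger_gap: 0.7
finger_force: 30.9
```

The fingertips press on the lid's flat top at z≈130, which is the shut height. I'll ease off, retreat and check.

{"name": "jog_arm", "arguments": {
  "series": [
    [0,0,0.02,0,0,0,1],
    [0,0,0.02,0,0,0,1],
    [0,0,0.02,0,0,0,1],
    [0,0,0.3,0,0,0,1],
    [0,-0.5,0.7,0,0,0,1],
    [0,-0.9,0.8,0,0,0,1],
    [0,-0.9,0.8,0,0,0,1]
  ]
}}

```text
clock: 31.03
eef_pos: [565.9, 13.9, 228.3]
eef_rot: [3.14, 0.0, 1.662]
wrist_force: [0.8, -0.3, 0.3]
finger_gap: 0.4
finger_force: 0.0
```

{"name": "jog_arm", "arguments": {
  "series": [
    [-0.3,-1,0.3,0,0,0,1],
    [-0.6,-1,0.3,0,0,0,1],
    [-0.9,-1,0.3,0,0,0,1],
    [-0.9,-1,0.3,0,0,0,1],
    [-0.9,-1,0.3,0,0,0,1]
  ]
}}

```text
clock: 31.45
eef_pos: [454.9, -107.9, 264.3]
eef_rot: [3.14, 0.002, 1.658]
wrist_force: [0.5, 0.5, 1.0]
finger_gap: 0.2
finger_force: 0.0
```

```bash
python3 - <<'E'
from h import *
t=shot('top','top3'); s=shot('scene','scene3'); print(manip.read_state()['eef_pos'],manip.read_state()['wrist_force'])
a=np.radians(95.1);ex=np.array([np.cos(a),np.sin(a)]);ey=np.array([-ex[1],ex[0]])
w=lambda x,y,z:(*(np.array([562,161])+x*ex+y*ey),z)
for n,c in(('top',t),('scene',s)):
    g=cv2.GaussianBlur(cv2.cvtColor(c['frame'],cv2.COLOR_RGB2GRAY),(3,3),0)
    for th in(0,.05,.15):
        print(n,th,[proj(c,w(73-146*np.cos(th)+60*np.sin(th),y,70+146*np.sin(th)+60*np.cos(th))).round(1).tolist() for y in(-107,107)])
    for y in(-60,0,60):   # profile across the handle-side top edge
        p=[proj(c,w(x,y,130)) for x in range(-93,-52,4)]; print(y,[int(cv2.getRectSubPix(g,(1,1),tuple(map(float,q)))[0,0]) for q in p])
g0=cv2.cvtColor(load('scene0')['frame'],cv2.COLOR_RGB2GRAY);d=cv2.GaussianBlur(cv2.absdiff(g0,cv2.cvtColor(s['frame'],cv2.COLOR_RGB2GRAY)),(5,5),0)
n,l,st,ce=cv2.connectedComponentsWithStats((d>35).astype(np.uint8)); print([st[i].tolist() for i in range(1,n) if st[i,4]>30 and st[i,1]>110])
E
```

```text
[ 457.48356988 -106.22340146  263.60124069] [0.03355738 0.65532861 0.42058875]
top 0 [[237.4, 165.4], [242.6, 245.5]]
top 0.05 [[235.8, 165.1], [241.0, 245.7]]
top 0.15 [[232.0, 164.6], [237.2, 246.0]]
-60 [80, 81, 90, 96, 114, 169, 210, 218, 218, 213, 210]
0 [54, 60, 59, 70, 110, 174, 212, 219, 217, 211, 210]
60 [72, 79, 95, 99, 117, 172, 212, 219, 218, 216, 211]
scene 0 [[416.8, 230.9], [401.0, 157.2]]
scene 0.05 [[418.8, 229.5], [402.8, 155.5]]
scene 0.15 [[423.5, 226.7], [406.7, 152.1]]
-60 [71, 84, 90, 88, 117, 207, 237, 238, 237, 225, 229]
0 [55, 72, 87, 89, 112, 195, 238, 237, 236, 227, 229]
60 [83, 87, 88, 87, 122, 205, 237, 237, 236, 227, 216]
[[399, 135, 138, 105, 5382], [344, 143, 8, 18, 61], [277, 152, 22, 26, 334], [352, 171, 25, 72, 965], [222, 177, 23, 36, 529], [278, 214, 33, 41, 953]]
```

In both views the lid's front edge lies at case x≈-74, z 130, which is the shut position. The difference image shows only the packed items and the lid changed. Handing in.

```bash
python3 -c "
from cell import manip
print(manip.sign_off())"
```

```text
the job is handed in; nothing more can be done
None
```

I packed the cool brick, the slide box and both jars into the case, closed the lid and handed the job in after about 31.5 s; the camera checks showed the lid shut and no bystander moved, but the hand-in returned no verdict.

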